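Vent the food carrier and hold its lid latch open

ROBOT

A 6-joint arm with a two-finger parallel gripper is mounted at the origin on the work surface. World frame = base frame: x ahead of the robot, y to its left, z up, the work surface at z = 0. Lengths are in m, angles in degrees, forces in N, time in s.
With the tool pointing down it reaches from about 0.15 to 0.775 m from the base axis. Payload 6.1 kg.
Tool frame: the origin (TCP) lies midway between the tips of the shut fingers; the grasp point (between the pads) lies 19 mm behind it (manip.pinch_z is the x of the grasp point in the tool frame, in m); x points along the fingers, z is the direction in which the jaws open and shut, and the axes are right-handed (so a half turn about x gives the same grasp; the last joint's range is limited). The gripper opens to 85 mm and grips with 20 to 120 N. Pads are 22 mm wide; open, the fingers measure 114 mm over their backs; the gripper's body (76 mm by 85 mm) begins 54 mm behind the grasp point. The pads swing forward as they close: fully open they stand 13 mm farther back than shut.
Start: joints at [-69.672, 7.208, -2.269, 80.523, 0, 90], TCP at [0.182, -0.492, 0.199] pointing down, gripper open.
Joint ranges: [-155.77, 155.77], [-54.66, 111.73], [-72.52, 77.12], [-102.08, 115.82], [-83.92, 84.16], [-180, 180]. Speed limits (degrees/s): [136.94, 136.94, 172.46, 180, 180, 180].

INTERFACE

Orientations are given as [roll, pitch, yaw] about the fixed x, y, z axes, in that order (R = Rz(yaw) Ry(pitch) Rx(roll)).
In Python, from workcell import manip, eyes gives the robot as it stands.
- The arm moves only by the tool step_arm, never from a script. Its argument "series" is a list of rows, each a list of 2 entries, a list of its own where there are three numbers: the shift along the tool's x, y, z in mm, then the turn, a rotation vector about the tool's x, y, z in degrees. In form: [[[x, y, z], [wx, wy, wz]], ...]. A call has 1 to 20 rows; each row is the pose to reach, as a shift and turn from the pose measured when the call began, along the tool's axes at that moment; what a row does not reach only later rows make up. A row lasts 1/8 s, in which the tool goes at most 62.5 mm and 10.7 degrees, less where a joint would pass 70% of its speed; a pose out of reach is approached as far as the arm can. A call with a gripper value outside its range is refused whole. "grip" is the opening, from 0 (shut) to 1 (fully open), set as the call begins (left out, the last holds). The fingers move at their own pace and stop on an object; "force" is the grip in N (left out, the last holds). Time passes only in rows, so rows that repeat a pose let the fingers close. It gives the time, the measured TCP pose, the force and the opening at its end, in the units of the state.
- manip.state(): the state, without advancing time (a new reading comes with each control period).
- eyes.snapshot(name): name is "scene" or "top" or "wrist"; returns the picture (384x512x3 uint8, red, green, blue); there is no depth.
- eyes.calibration(name): a dict with "mtx" (3x3 intrinsics, pixels), "R" (3x3) and "t" (3): a world point X has camera coordinates R X + t; the wrist camera has in their place "T_tool_cam" (4x4, takes a point from camera to tool coordinates, whose origin is the TCP and whose axes are the tool frame's). Camera axes: x right, y down, z forward; pixel columns grow to the right and rows downward; lengths in m; the calibration is good to about 2 mm. A picture is of the moment at which its call begins: read the wrist's pose just before it. calibration takes no time and is no camera call.
- manip.job_done(): hands the job in, once; it reports no verdict.
Trained networks look in the newest picture that a camera, given by its name, has taken for a name from the list of things; names that differ only in an ending like _2 or _b are one class to them, and where a whole thing is asked for, a point or a joint stands for the part that bears it (a point fixed in the world has none). Each returns a list of dicts, best first, with "score" (0 to 1); they miss things now and then, are a little off and sometimes report something else, mostly with a low value. They report only what shows in the picture. A call takes as long as a camera call.
- eyes.find_in(thing, camera): "uv" ([column, row] in pixels, amid what is visible of it).
- eyes.regions_of(thing, camera): "mask" (384x512 bool, what is visible of it) and "uv" ([column, row] in pixels, amid what is visible of it).
The state is a dict: "clock": time; "joints": joint angles; "joint_vel": joint speeds; "tau": joint torques, N m; "tool_pos": TCP position; "tcp_rot": TCP orientation; "force": force on the tool from outside, world axes, zero at the start; "moment": the same for the moment, N m; "finger_gap": finger opening in m.
Only numpy, scipy, OpenCV 4.12 (cv2) and the standard library are available. Lean on these libraries where they do the work, as an engineer would, in place of code of your own. Each camera call takes 0.05 s, during which the arm holds its last target. There are 200 camera calls.

TASK

Get the insulated food carrier ready to open: first pull its red vent cap up until it is fully open, and leave it up. Then pull the spring-loaded latch on the front deck by its yellow tab until its red pointer stands over the green band, without going past the band, and keep it there: finish while still holding the latch, so that a helper can lift the lid. Leave the tub, the bottle and the shaker where they stand.

Things in the scene. Friction and masses are not known exactly. Their poses are not given: they have to be found in the camera images.
- carrier: Heavy blue-grey insulated food carrier that does not move, 320 (x) x 420 (y) mm. Origin: centre of its underside on the counter. The third nearest the robot (its x from -160 to -50 mm) is an open deck 180 mm above the counter; behind it (x from -50 to +160 mm) lies the darker lid, its top 195 mm above the counter. The latch runs along the carrier's y axis on the deck, at its x = -110 mm. The carrier is turned by up to 0.3 rad.
- latch (a joint): Position of the spring latch in m: 0 = home (bolt through the lid's steel ear), growing as it is pulled along the carrier's +y axis; end of travel 0.075. The spring pulls it back with about 6 N at 0, rising by 1.5 N per 10 mm, and closes it again if let go.
- latch_grip (a point): Middle of the latch's yellow upright tab, 233 mm above the counter. The tab is 34 mm wide (carrier x), 12 mm thick (along the pull, carrier y) and 47 mm high; it stands on a low black carriage of 36 x 50 mm, whose top is 204 mm above the counter; the tab's top is at 250 mm. Apart from the carriage, two guide blocks and the lid's steel ear, all no higher than 204 mm, it is free on both sides for at least 90 mm along the pull. Axes as the carrier's.
- pointer (a point): Red pointer of the latch, a 4 mm wide bar that reaches from the carriage over the white strip beside it and moves with the tab; the point lies 37 mm from the tab's centre along the carrier's +x, level with it in y.
- band: Green band across the white strip beside the latch, 12 mm wide along the pull (its y axis, same direction as the carrier's +y), fixed, origin at its centre; 34 to 54 mm along the pull from the pointer's home, different each time. The pointer is on the mark when its y in the band's frame is near 0.
- vent_cap (a joint): Height of the vent cap in m above its seat: 0 = pressed shut, 0.018 = fully open (end stop). It slides straight up, a catch friction of about 5 N resists it and keeps it wherever it is left.
- vent_grip (a point): Centre of the red vent cap, an upright round cap of 32 mm diameter and 30 mm height on a grey flange (54 mm diameter, 8 mm high) on the lid; this point is 18 mm above the cap's underside and 12 mm below its top. With the cap shut the flange's top is 203 mm, the cap's top 233 mm above the counter. The vent may be left or right on the lid.
- dial: Steel dial thermometer with a white face, 52 mm diameter, 20 mm high, fixed on the lid at the other side from the vent; not used. Origin: centre of its underside.
- tub: Clear round deli tub with white lid, 110 mm diameter, 120 mm high, standing on the counter at one end of the carrier; leave alone. Origin: centre of its underside.
- bottle: Blue bottle with white cap, 66 mm diameter, 170 mm high, standing on the counter at the other end of the carrier; leave alone. Origin: centre of its underside.
- shaker: Glass shaker with steel top, 42 mm diameter, 70 mm high, standing on the deck near its +y end; leave alone. Origin: centre of its underside.

How it is judged:
By the outcome, as a careful person would: the job done as asked, in the order asked, and still so for the second after the job is handed in, while the arm keeps its last pose, push and grip.
It also fails if it takes over 40 s, if anything falls off the work surface, if the arm or the gripper's body presses on something with over 40 N, if the wrist force passes 120 N, or if a joint passes its speed limit or range.

## Working session

There is one attempt and no reset: what is moved stays moved. The work goes in short steps, Python scripts to look and compute and a tool call to move; the robot and the scene stay as the last step left them, time stands still between calls to the robot, and variables do not carry over. Pictures are saved under pics/ and viewed, about 8 in all and at most 12, crops included, and the job is handed in when it is done.

Besides the shell and the picture viewer there is one more tool, called by a JSON object that holds its "method" and its "body". step_arm: Moves the arm, as the interface text tells. Its arguments: {"type":"object","properties":{"series":{"type":"array","items":{"type":"array"}},"grip":{"type":"number"},"force":{"type":"number"}},"required":["series"]}

```bash
mkdir -p pics; ls; cat > h.py <<'E'
import numpy as np, cv2
from workcell import manip, eyes
from scipy.spatial.transform import Rotation as Ro
def cam(name):
    c=eyes.calibration(name)
    K=np.array(c["mtx"])
    if "R" in c: return K,np.array(c["R"]),np.array(c["t"])
    s=manip.state(); T=np.eye(4)
    T[:3,:3]=Ro.from_euler('xyz',s["tcp_rot"],degrees=True).as_matrix(); T[:3,3]=s["tool_pos"]
    M=np.linalg.inv(T@np.array(c["T_tool_cam"])); return K,M[:3,:3],M[:3,3]
def ray(C,uv,z):
    K,R,t=C; d=R.T@np.linalg.inv(K)@[uv[0],uv[1],1]; o=-R.T@t
    return o+d*(z-o[2])/d[2]
def proj(C,X):
    K,R,t=C; p=K@(R@np.array(X)+t); return p[:2]/p[2]
E
python3 - <<'E'
from h import *
s=manip.state(); print(s)
for n in("scene","top"):
    im=eyes.snapshot(n); cv2.imwrite(f"pics/{n}0.png",im[:,:,::-1]); C=cam(n); print(n,-C[1].T@C[2])
    for th,z in(("vent_grip",.221),("latch_grip",.233),("pointer",.2),("band",.195),("dial",.205),("shaker",.215),("carrier",.19),("tub",.06),("bottle",.085)):
        r=eyes.find_in(th,n)
        for q in r[:2]: print(th,round(q["score"],2),np.round(q["uv"],1),ray(C,q["uv"],z).round(4))
a=cv2.imread("pics/scene0.png");b=cv2.imread("pics/top0.png")
cv2.imwrite("pics/both.png",cv2.resize(np.vstack([a,b]),None,fx=.78,fy=.78))
E
```

```text
pics
{'clock': 0.0, 'joints': array([-6.96723026e+01,  7.24086307e+00, -2.32748825e+00,  8.05238814e+01,
       -4.71931782e-04,  9.00014765e+01]), 'joint_vel': array([-0.05520505, -0.10856124,  0.07382996,  0.0755096 ,  0.01122502,
       -0.07071761]), 'tau': array([ 5.50821078e-04, -4.35914433e+01,  3.52924204e+01,  1.72592833e-02,
       -7.57547991e-05, -2.31966830e-06]), 'tool_pos': array([ 0.18221367, -0.49186446,  0.19852359]), 'tcp_rot': array([-179.7053581 ,   89.90776608,  110.62086321]), 'force': array([-0.78126622, -0.5662536 ,  0.07811504]), 'moment': array([-0.02953931,  0.00786501, -0.00230223]), 'finger_gap': 0.0850597208825839}
scene [ 1.10360115 -0.38751342  1.26485485]
vent_grip 0.42 [239.1 197. ] [ 0.588  -0.0054  0.221 ]
latch_grip 0.83 [209.4 165.6] [ 0.4303 -0.0014  0.233 ]
pointer 0.73 [213.2 164. ] [0.4125 0.0252 0.2   ]
band 0.23 [276.  177.7] [0.6033 0.1489 0.195 ]
dial 0.55 [278.8 179.6] [0.6201 0.1454 0.205 ]
shaker 0.54 [263.4 139.3] [0.4604 0.2231 0.215 ]
shaker 0.23 [210.9 165. ] [0.4201 0.0108 0.215 ]
carrier 0.9 [247.6 195.4] [0.5875 0.0311 0.19  ]
carrier 0.46 [276.7 177.6] [0.6023 0.1535 0.19  ]
tub 0.72 [331.5 165.7] [0.6488 0.4175 0.06  ]
bottle 0.61 [171.2 265.9] [ 0.569  -0.2973  0.085 ]
bottle 0.6 [247.2 196.1] [0.5384 0.0688 0.085 ]
top [0.34930663 0.03815913 1.17840069]
vent_grip 0.52 [278.9 171.4] [ 0.6003 -0.0056  0.221 ]
latch_grip 0.63 [263.2 242.6] [0.4224 0.026  0.233 ]
pointer 0.6 [266.3 243.4] [0.4234 0.018  0.2   ]
band 0.61 [253.6 229.4] [0.4566 0.0506 0.195 ]
dial 0.68 [219.1 166.3] [0.6109 0.1452 0.205 ]
shaker 0.69 [181.1 219. ] [0.4716 0.2275 0.215 ]
carrier 0.71 [243.7 201.4] [0.5264 0.0789 0.19  ]
tub 0.86 [133.2 164.1] [0.645  0.4111 0.06  ]
bottle 0.84 [377.5 202.1] [ 0.5603 -0.2895  0.085 ]
```

View pics/top0.png

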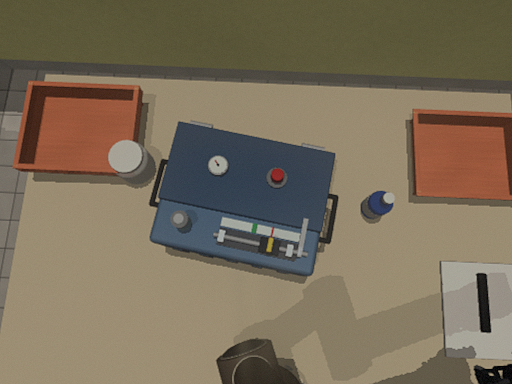

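View pics/scene0.png

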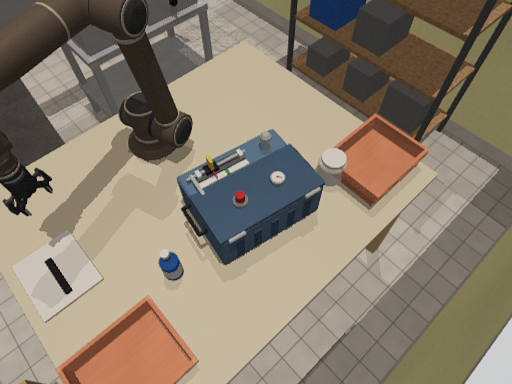

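Top view: red cap at about (277,175), dial (218,165), yellow tab (270,244), pointer (272,232), green band (255,229), shaker (180,218); carrier +y points left and slightly up. I'll refine this with colour masks and work out a hover pose.

```bash
cat >> h.py <<'E'
def masks(im):
    h=cv2.cvtColor(im,cv2.COLOR_RGB2HSV); H,S,V=[h[:,:,i].astype(int) for i in range(3)]
    return dict(red=((H<6)|(H>174))&(S>170)&(V>60),yel=(H>18)&(H<32)&(S>170)&(V>90),grn=(H>45)&(H<85)&(S>110)&(V>50),wht=(S<60)&(V>150))
def comps(m,amin=4):
    n,l,st,c=cv2.connectedComponentsWithStats(m.astype(np.uint8))
    return [(int(st[i,4]),c[i].round(1),st[i,:4]) for i in range(1,n) if st[i,4]>=amin]
def tri(C1,p1,C2,p2):
    P=[C[0]@np.c_[C[1],C[2]] for C in(C1,C2)]
    X=cv2.triangulatePoints(P[0],P[1],np.array(p1,float),np.array(p2,float))[:,0]; return X[:3]/X[3]
def goal(pos,yaw):
    """shift (tool axes, mm) and rotvec (deg) to TCP pos, pointing down, tool z along +-(carrier y at yaw deg)"""
    s=manip.state(); R=Ro.from_euler('xyz',s["tcp_rot"],degrees=True).as_matrix()
    best=None
    for sg in(1,-1):
        z=sg*np.array([-np.sin(np.radians(yaw)),np.cos(np.radians(yaw)),0]); x=np.array([0,0,-1.]); G=np.c_[x,np.cross(z,x),z]
        w=Ro.from_matrix(R.T@G).as_rotvec(degrees=True)
        if best is None or np.linalg.norm(w)<np.linalg.norm(best): best=w
    return (R.T@(np.array(pos)-s["tool_pos"])*1000).round(1),best.round(2)
E
python3 - <<'E'
from h import *
for n in("top","scene"):
    im=cv2.imread(f"pics/{n}0.png")[:,:,::-1].copy(); C=cam(n)
    roi=np.zeros(im.shape[:2],bool)
    if n=="top": roi[120:275,150:340]=1
    else: roi[125:265,175:325]=1
    for k,m in masks(im).items():
        for a,c,b in comps(m&roi): print(n,k,a,c,b,[ray(C,c,z).round(4)[:2] for z in(.2,.233)])
s=manip.state();print(Ro.from_euler('xyz',s["tcp_rot"],degrees=True).as_matrix().round(2))
print(eyes.calibration("wrist"))
E
```

```text
top red 108 [277.  174.2] [271 169  12  12] [array([ 0.5983, -0.002 ]), array([ 0.5899, -0.0007])]
top grn 35 [254. 228.] [252 223   5  10] [array([0.4595, 0.0497]), array([0.4558, 0.0493])]
top wht 210 [217.6 164.5] [209 156  18  17] [array([0.6168, 0.1499]), array([0.6078, 0.1461])]
top wht 252 [236.3 224.1] [221 218  32  14] [array([0.4671, 0.0937]), array([0.4631, 0.0918])]
top wht 117 [263.8 229.9] [257 225  15  11] [array([0.4559, 0.0255]), array([0.4524, 0.0259])]
top wht 208 [285.9 234.6] [272 229  28  13] [array([ 0.4469, -0.0291]), array([ 0.4436, -0.0268])]
top wht 56 [220.7 235.2] [218 230   7  12] [array([0.4382, 0.1302]), array([0.4352, 0.1271])]
top wht 57 [289.2 250.2] [286 245   7  12] [array([ 0.4096, -0.0382]), array([ 0.4075, -0.0356])]
top wht 24 [299.4 250.8] [298 247   4   9] [array([ 0.4092, -0.063 ]), array([ 0.4072, -0.0596])]
scene red 6 [213.8 172.2] [213 171   3   4] [array([0.4415, 0.0044]), array([ 0.462 , -0.0078])]
scene red 89 [239.8 196.6] [235 191  10  12] [array([0.5781, 0.005 ]), array([ 0.5944, -0.0072])]
scene yel 35 [210.3 164.8] [207 159   7 
[... 917 characters left out ...]
.6163, -0.193 ])]
scene wht 47 [236.9 236. ] [229 231  17  11] [array([ 0.6807, -0.097 ]), array([ 0.6938, -0.106 ])]
[[-0.    0.94  0.35]
 [-0.    0.35 -0.94]
 [-1.   -0.    0.  ]]
{'mtx': array([[321.32462072,   0.        , 257.80082494],
       [  0.        , 321.32462072, 189.66134892],
       [  0.        ,   0.        ,   1.        ]]), 'T_tool_cam': array([[-6.06371421e-04, -2.79949969e-01,  9.60014400e-01,
        -1.75005962e-01],
       [-3.98914909e-04, -9.60014432e-01, -2.79950230e-01,
         7.00159035e-02],
       [ 9.99999737e-01, -5.52717875e-04,  4.70449099e-04,
        -3.61198294e-04],
       [ 0.00000000e+00,  0.00000000e+00,  0.00000000e+00,
         1.00000000e+00]])}
```

```bash
python3 - <<'E'
from h import *
print(goal([.591,-.002,.33],-9.3))
E
```

```text
(array([-130.7,  553.5, -317.8]), array([29.63,  0.  ,  0.  ]))
```

{"method": "step_arm", "body": {"series": [[[-50, 20, -10], [2, 0, 0]], [[-100, 50, -30], [4, 0, 0]], [[-130, 95, -55], [7, 0, 0]], [[-131, 140, -80], [10, 0, 0]], [[-131, 190, -109], [13, 0, 0]], [[-131, 240, -138], [16, 0, 0]], [[-131, 290, -167], [19, 0, 0]], [[-131, 340, -195], [21, 0, 0]], [[-131, 390, -224], [23, 0, 0]], [[-131, 440, -253], [25, 0, 0]], [[-131, 490, -281], [27, 0, 0]], [[-131, 530, -304], [29, 0, 0]], [[-131, 553, -318], [29.6, 0, 0]], [[-131, 553, -318], [29.6, 0, 0]], [[-131, 553, -318], [29.6, 0, 0]]], "grip": 1}}

```text
clock: 2.88
tool_pos: [0.5861, -0.0436, 0.3304]
tcp_rot: [-177.6, 88.1, 87.2]
force: [-1.2, 0.5, 0.0]
finger_gap: 0.0854
```

```bash
python3 - <<'E'
from h import *
s=manip.state(); print(s["clock"],s["tool_pos"],s["tcp_rot"],s["joints"].round(1))
C=cam("wrist"); im=eyes.snapshot("wrist"); cv2.imwrite("pics/w1.png",im[:,:,::-1])
for k,m in masks(im).items():
    for a,c,b in comps(m,25): print(k,a,c,b,[ray(C,c,z).round(4)[:2] for z in(.2,.233)])
for th,z in(("vent_grip",.221),("latch_grip",.233),("pointer",.2),("band",.195),("dial",.205)):
    for q in eyes.find_in(th,"wrist")[:2]: print(th,round(q["score"],2),np.round(q["uv"],1),ray(C,q["uv"],z).round(4))
E
```

```text
2.875 [ 0.58607254 -0.04361046  0.33042102] [-177.59500606   88.11290806   87.15722173] [ -5.3  17.2  26.9  99.8   1.9 179.9]
red 1090 [215.1 179.3] [197 160  37  39] [array([0.5814, 0.0031]), array([ 0.5894, -0.0032])]
red 72 [229.3 295.3] [227 283   5  24] [array([0.4494, 0.0045]), array([ 0.4716, -0.002 ])]
grn 197 [191.6 281.4] [187 272  10  20] [array([0.4696, 0.0436]), array([0.4897, 0.0328])]
wht 60905 [347.1 100.7] [  0   0 512 311] [array([ 0.6444, -0.1264]), array([ 0.6456, -0.1188])]
wht 389 [422.5 148.8] [413 134  22  30] [array([ 0.5944, -0.1957]), array([ 0.601 , -0.1806])]
wht 2067 [ 58.7 164.7] [ 32 139  54  52] [array([0.6091, 0.1561]), array([0.6141, 0.1332])]
wht 569 [217.4 162.5] [193 147  53  39] [array([ 0.5979, -0.0013]), array([ 0.6041, -0.0072])]
wht 208 [351.5 214.8] [344 176  16  79] [array([ 0.5334, -0.1292]), array([ 0.5466, -0.1213])]
wht 268 [300.4 277.1] [294 262  14  37] [array([ 0.4664, -0.0744]), array([ 0.4868, -0.0724])]
wht 2531 [344.3 315.9] [319 266  52  92] [array([ 0.4143, -0.12  ]), array([ 0.4404, -0.1131])]
wht 418 [174.8 280.1] [163 271  
[... 404 characters left out ...]
array([ 0.432 , -0.0404])]
wht 100 [294.1 326.1] [290 320  10  14] [array([ 0.4045, -0.0639]), array([ 0.4316, -0.063 ])]
wht 617 [177.5 343.5] [155 334  49  24] [array([0.3893, 0.0724]), array([0.4181, 0.0586])]
wht 374 [ 70.6 377.4] [ 53 368  34  16] [array([0.3477, 0.2126]), array([0.381 , 0.1836])]
wht 374 [445.  377.3] [429 368  35  16] [array([ 0.3221, -0.2347]), array([ 0.3582, -0.2154])]
vent_grip 0.58 [210.7 175.6] [0.5903 0.0027 0.221 ]
latch_grip 0.66 [225.2 319.3] [0.4443 0.0054 0.233 ]
latch_grip 0.25 [ 62.8 162.7] [0.6156 0.129  0.233 ]
pointer 0.77 [228.8 317.9] [0.4203 0.0085 0.2   ]
band 0.48 [191.5 284.6] [0.4625 0.046  0.195 ]
dial 0.67 [ 64.1 163.1] [0.611  0.1469 0.205 ]
```

View pics/w1.png

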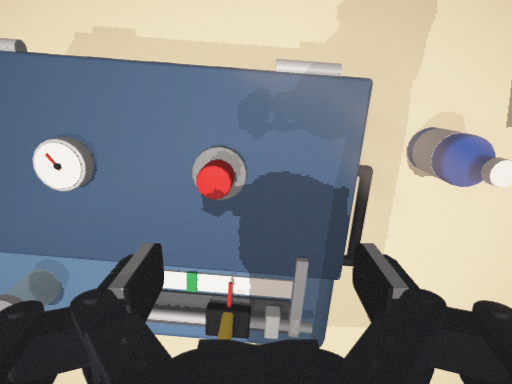

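Wrist view: cap at (215,179) on its flange (219,173), pointer (229,295), band (192,281), tab (225,325). Joint 6 has hit its limit, so the tool fell short of its target. For the round cap I'll use a yaw off that limit, and for the latch I'll use the half-turned grasp.

```bash
python3 - <<'E'
from h import *
C=cam("wrist"); print(ray(C,(219,173),.203))
print(goal([.589,-.0005,.29],8), goal([.589,-.0005,.207],8))
E
```

```text
[ 0.58817529 -0.00195056  0.203     ]
(array([ 42.2,  -1.1, -41.8]), array([-13.26,  -1.89,  -0.2 ])) (array([125.2,  -1.1, -39.1]), array([-13.26,  -1.89,  -0.2 ]))
```

{"method": "step_arm", "body": {"series": [[[10, 0, -20], [-7, -1, 0]], [[42, -1, -42], [-13.3, -1.9, -0.2]], [[42, -1, -42], [-13.3, -1.9, -0.2]], [[42, -1, -42], [-13.3, -1.9, -0.2]], [[42, -1, -42], [-13.3, -1.9, -0.2]]]}}

```text
clock: 3.8
tool_pos: [0.5895, -0.0011, 0.2916]
tcp_rot: [76.3, 89.9, -5.7]
force: [-0.0, -0.5, 0.4]
finger_gap: 0.0853
```

```bash
python3 - <<'E'
from h import *
s=manip.state(); print(s["clock"],s["tool_pos"],s["tcp_rot"],s["joints"].round(1),s["joint_vel"].round(1))
C=cam("wrist"); im=eyes.snapshot("wrist"); cv2.imwrite("pics/w2.png",im[:,:,::-1])
for k,m in masks(im).items():
    if k in("red","grn","yel"):
      for a,c,b in comps(m,25): print(k,a,c,b,[ray(C,c,z).round(4)[:2] for z in(.2,.222)])
# model fit: project cap silhouette, compare with the red mask's bbox
from scipy.optimize import least_squares
m=masks(im)["red"]; a,c,b=max(comps(m,200),key=lambda q:q[0]); obs=np.array([b[0]-.5,b[1]-.5,b[0]+b[2]-.5,b[1]+b[3]-.5])
t=np.linspace(0,2*np.pi,60)
def f(p):
    P=np.array([proj(C,(p[0]+.016*np.cos(q),p[1]+.016*np.sin(q),z)) for z in(.203,.233) for q in t]); return np.r_[P.min(0),P.max(0)]-obs
r=least_squares(f,[.589,0]); print(r.x,r.fun.round(1))
print(goal([r.x[0],r.x[1],.207],8))
E
```

```text
3.8 [ 0.58951736 -0.00110966  0.29157274] [76.30780548 89.88650137 -5.74316708] [-1.000e-01  1.580e+01  1.990e+01  9.410e+01 -0.000e+00  1.719e+02] [-0.1  0.1 -0.2 -0.2 -0.  -0.1]
red 31 [ 65.3 124.1] [ 62 118   8  14] [array([0.6156, 0.161 ]), array([0.6191, 0.1484])]
red 1426 [258.1 192.1] [238 169  41  46] [array([ 0.5799, -0.0028]), array([ 0.5864, -0.0018])]
red 90 [231.4 317.6] [226 304  12  26] [array([0.4497, 0.0054]), array([0.4669, 0.0057])]
grn 242 [190.9 293.7] [183 283  16  23] [array([0.471 , 0.0467]), array([0.4865, 0.0436])]
[ 0.58647799 -0.0017163 ] [-0.5 -1.3  0.5  1.3]
(array([84.4, -3.3,  0.1]), array([-0.05,  0.02, -0.11]))
```

{"method": "step_arm", "body": {"series": [[[40, -1, 0.5], [0, 0, 0]], [[70, -2, 0.5], [0, 0, 0]], [[84, -2, 0.5], [0, 0, 0]], [[84, -2, 0.5], [0, 0, 0]]]}}

```text
clock: 4.35
tool_pos: [0.5876, -0.0022, 0.2073]
tcp_rot: [72.3, 89.9, -9.8]
force: [0.9, -0.2, 0.7]
finger_gap: 0.085
```

{"method": "step_arm", "body": {"series": [[[0, 0, 0], [0, 0, 0]], [[0, 0, 0], [0, 0, 0]], [[0, 0, 0], [0, 0, 0]], [[0, 0, 0], [0, 0, 0]], [[0, 0, 0], [0, 0, 0]], [[0, 0, 0], [0, 0, 0]]], "grip": 0, "force": 40}}

```text
clock: 5.1
tool_pos: [0.5876, -0.0022, 0.2073]
tcp_rot: [74.1, 89.9, -8.0]
force: [1.5, -0.6, 0.5]
finger_gap: 0.0004
```

```bash
python3 - <<'E'
from h import *
s=manip.state(); print(s["finger_gap"],s["force"],s["moment"])
im=eyes.snapshot("wrist"); cv2.imwrite("pics/w3.png",im[:,:,::-1])
E
```

```text
0.00039415652129799945 [ 1.46040859 -0.57334593  0.52655003] [0.00681336 0.01621909 0.00555135]
```

View pics/w3.png

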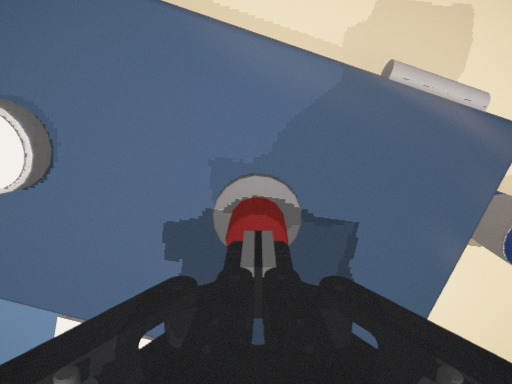

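The cap, at (257,215), sits in front of the shut fingers (tips about (258,235)): they closed beside it on the robot's side. I'll check the projection.

```bash
python3 - <<'E'
from h import *
C=cam("wrist"); s=manip.state(); print("tcp px",proj(C,s["tool_pos"]), "cam",-C[1].T@C[2])
im=cv2.imread("pics/w3.png")[:,:,::-1].copy(); print([q for q in comps(masks(im)["red"],200)])
for x in(.588,.595,.60,.605,.61): print(x,proj(C,(x,-.002,.203)),proj(C,(x,-.002,.233)),"far edge bottom",proj(C,(x+.016,-.002,.203)),proj(C,(x+.016,-.002,.233)), "flange far", proj(C,(x+.027,-.002,.203)))
T,S=cam("top"),cam("scene")
print(tri(T,(277,174.2),S,(239.8,196.6)))
E
```

```text
tcp px [257.85060113 220.83357485] cam [0.65668349 0.00757787 0.38238333]
[(1764, array([256.5, 219.5]), array([227, 198,  61,  47], dtype=int32))]
0.588 [257.66017909 217.44489256] [257.67977755 238.87593176] far edge bottom [261.43021419 191.97440343] [262.13614312 209.37014355] flange far [264.12705689 173.7544397 ]
0.595 [259.28795689 206.44756876] [259.59931507 226.16659121] far edge bottom [263.13615394 180.44901472] [264.16495666 195.93728183] flange far [265.8900451  161.84362961]
0.6 [260.47111795 198.45409118] [260.99890262 216.89986184] far edge bottom [264.37664286 172.06822816] [265.64507834 186.13733252] flange far [267.17239853 153.18000497]
0.605 [261.67175951 190.34251482] [262.42293621 207.47127415] far edge bottom [265.63590298 163.56062267] [267.15179598 176.16129014] flange far [268.47448512 144.38306236]
0.61 [262.89027182 182.11020293] [263.87206198 197.8765501 ] far edge bottom [266.91436363 154.92329776] [268.68583295 166.00436542] flange far [269.7967639  135.44970062]
[ 0.59115309 -0.00244963  0.22480609]
```

```bash
python3 - <<'E'
from h import *
o=[]
for n,(x,y) in(("scene",(235,190)),("top",(277,175))):
    im=eyes.snapshot(n); C=cam(n); s=manip.state(); print(n,proj(C,s["tool_pos"]))
    o.append(cv2.resize(im[y-55:y+55,x-38:x+38,::-1],None,fx=5,fy=5,interpolation=cv2.INTER_CUBIC))
cv2.imwrite("pics/c4.png",np.hstack(o))
E
```

```text
scene [239.94748111 198.50561351]
top [277.06994596 177.62943562]
```

View pics/c4.png

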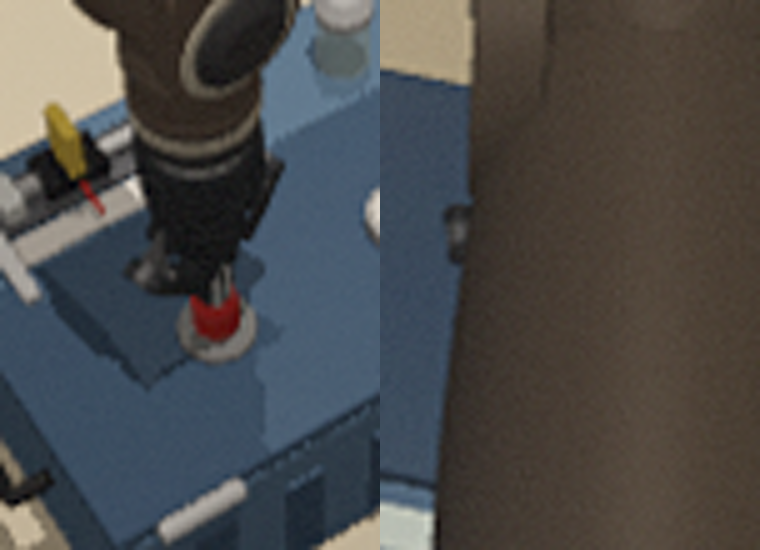

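```bash
python3 - <<'E'
from h import *
c=eyes.calibration("wrist"); M=np.linalg.inv(c["T_tool_cam"]); K=c["mtx"]
f=lambda p:((lambda q:(q[:2]/q[2]).round(0))(K@(M@[*p,1])[:3]))
for p in[(-.013,.011,.0425),(-.013,-.011,.0425),(-.013,-.011,.057),(0,.011,0),(0,-.011,0),(-.019,.011,0),(-.026,.011,0),(-.026,0,0)]: print(p,f(p))
print(manip.pinch_z)
E
```

```text
(-0.013, 0.011, 0.0425) [337. 211.]
(-0.013, -0.011, 0.0425) [335. 248.]
(-0.013, -0.011, 0.057) [361. 248.]
(0, 0.011, 0) [258. 203.]
(0, -0.011, 0) [258. 238.]
(-0.019, 0.011, 0) [258. 215.]
(-0.026, 0.011, 0) [258. 220.]
(-0.026, 0, 0) [258. 240.]
-0.0187
```

The images agree: in both wrist views the real fingertips show about 25 mm behind the stated TCP, so the fingers shut just above the cap. I'll reopen and go 20 mm lower; the tips still clear the flange even at the smallest offset that fits (26 mm).

{"method": "step_arm", "body": {"series": [[[0, 0, 0], [0, 0, 0]], [[0, 0, 0], [0, 0, 0]], [[0, 0, 0], [0, 0, 0]], [[0, 0, 0], [0, 0, 0]], [[0, 0, 0], [0, 0, 0]], [[10, 0, 0], [0, 0, 0]], [[20, 0, 0], [0, 0, 0]], [[20, 0, 0], [0, 0, 0]]], "grip": 1}}

```text
clock: 6.25
tool_pos: [0.5868, -0.0022, 0.1857]
tcp_rot: [-93.5, 89.9, -175.6]
force: [-0.7, -0.2, 0.2]
finger_gap: 0.0852
```

{"method": "step_arm", "body": {"series": [[[0, 0, 0], [0, 0, 0]], [[0, 0, 0], [0, 0, 0]], [[0, 0, 0], [0, 0, 0]], [[0, 0, 0], [0, 0, 0]], [[0, 0, 0], [0, 0, 0]], [[0, 0, 0], [0, 0, 0]]], "grip": 0, "force": 40}}

```text
clock: 7.0
tool_pos: [0.5869, -0.0017, 0.186]
tcp_rot: [-133.1, 89.9, 144.8]
force: [-0.4, 4.2, 1.6]
finger_gap: 0.0305
```

{"method": "step_arm", "body": {"series": [[[-4, 0, 0], [0, 0, 0]], [[-8, 0, 0], [0, 0, 0]], [[-12, 0, 0], [0, 0, 0]], [[-15, 0, 0], [0, 0, 0]], [[-15, 0, 0], [0, 0, 0]]]}}

```text
clock: 7.62
tool_pos: [0.5869, -0.0017, 0.2015]
tcp_rot: [-145.3, 89.9, 132.6]
force: [-0.7, 3.0, -2.9]
finger_gap: 0.0307
```

{"method": "step_arm", "body": {"series": [[[-2, 0, 0], [0, 0, 0]], [[-4, 0, 0], [0, 0, 0]], [[-4, 0, 0], [0, 0, 0]]]}}

```text
clock: 8.0
tool_pos: [0.5866, -0.0017, 0.2018]
tcp_rot: [-105.8, 89.7, 172.1]
force: [7.8, 3.3, -21.9]
finger_gap: 0.0301
```

Force rose to -22 N with no further travel, so the cap is at its end stop. I'll release it, rise and check by picture.

{"method": "step_arm", "body": {"series": [[[0, 0, 0], [0, 0, 0]], [[0, 0, 0], [0, 0, 0]], [[0, 0, 0], [0, 0, 0]], [[0, 0, 0], [0, 0, 0]], [[0, 0, 0], [0, 0, 0]], [[-40, 0, 0], [0, 0, 0]], [[-95, 0, 0], [0, 0, 0]], [[-95, 0, 0], [0, 0, 0]], [[-95, 0, 0], [0, 0, 0]]], "grip": 1}}

```text
clock: 9.12
tool_pos: [0.5872, -0.0018, 0.2965]
tcp_rot: [-106.0, 89.7, 171.9]
force: [0.1, 0.1, -0.6]
finger_gap: 0.0856
```

```bash
python3 - <<'E'
from h import *
from scipy.optimize import least_squares
s=manip.state(); print(s["clock"],s["tool_pos"],s["finger_gap"])
C=cam("wrist"); im=eyes.snapshot("wrist"); cv2.imwrite("pics/w5.png",im[:,:,::-1])
m=masks(im)["red"]; a,c,b=max(comps(m,200),key=lambda q:q[0]); obs=np.array([b[0]-.5,b[1]-.5,b[0]+b[2]-.5,b[1]+b[3]-.5]); print(a,c,b)
t=np.linspace(0,2*np.pi,60)
for zt in(.233,.242,.251):
    def f(p):
        P=np.array([proj(C,(p[0]+.016*np.cos(q),p[1]+.016*np.sin(q),z)) for z in(zt-.03,zt) for q in t]); return np.r_[P.min(0),P.max(0)]-obs
    r=least_squares(f,[.589,0]); print(zt,r.x,r.fun.round(1))
for n in("top","scene"):
    i=eyes.snapshot(n); print(n,[q[:2] for q in comps(masks(i)["red"],40)])
G=[q[1] for q in comps(masks(im)["grn"],100)]; print("grn",G)
# latch goals: half-turned grasp
print(manip.state()["joints"].round(1))
E
```

```text
9.125 [ 0.58723872 -0.00180058  0.29649019] 0.08560215398367414
1566 [257.7 192.4] [237 169  42  47]
0.233 [ 0.58168495 -0.00224404] [ 0.4 -0.4 -0.4  0.4]
0.242 [ 0.58443162 -0.00187945] [-0.4 -1.3  0.4  1.3]
0.251 [ 0.58718004 -0.00151456] [-1.2 -2.3  1.2  2.2]
top []
scene [(88, array([239.4, 193.9]))]
grn [array([191.7, 287.7])]
[ -0.2  16.1  20.8  95.2   0.  171.9]
```

View pics/w5.png

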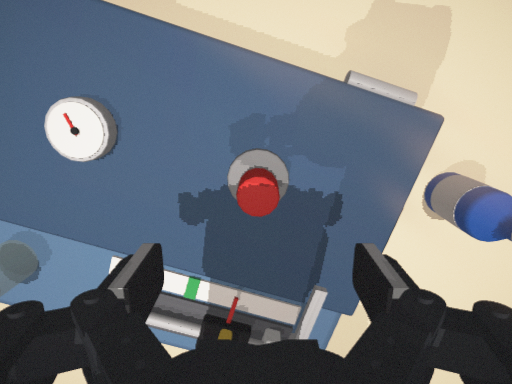

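```bash
python3 - <<'E'
from h import *
C=cam("scene"); p=lambda z:proj(C,(.588,-.002,z))
print(p(.218),p(.236),p(.236)-p(.218))
for n in("scene0",): 
    im=cv2.imread(f"pics/{n}.png")[:,:,::-1].copy()
    print([q for q in comps(masks(im)["red"],40)])
im=eyes.snapshot("scene"); print([q for q in comps(masks(im)["red"],40)])
cv2.imwrite("pics/s6.png",im[:,:,::-1])
# subpixel: template shift of the cap in scene between before and now, via red channel excess
a=cv2.imread("pics/scene0.png").astype(np.float32);b=im[:,:,::-1].astype(np.float32)
def cen(i):
    r=np.clip(i[180:210,228:252,2]-np.maximum(i[180:210,228:252,0],i[180:210,228:252,1])-10,0,None); y,x=np.mgrid[180:210,228:252]; return (r*x).sum()/r.sum(),(r*y).sum()/r.sum()
print(cen(a),cen(b))
# wrist: compare cap vs flange offset, predicted for lifts
def fl(nm,zt):pass
s=manip.state(); W=cam("wrist")
for dz in(0,.009,.018): print(dz,"cap top ctr px",proj(W,(.588,-.002,.233+dz)),"flange ctr",proj(W,(.588,-.002,.203)))
E
```

```text
[239.9244121  196.85853028] [239.65866177 193.95715219] [-0.26575033 -2.90137809]
[(89, array([239.8, 196.6]), array([235, 191,  10,  12], dtype=int32))]
[(88, array([239.4, 193.8]), array([235, 189,  10,  11], dtype=int32))]
(np.float64(239.64323025491015), np.float64(195.64625992478062)) (np.float64(239.54304230863292), np.float64(193.51809733431156))
0 cap top ctr px [258.51807099 188.27087829] flange ctr [258.49274439 178.36504774]
0.009 cap top ctr px [258.52686024 191.70856304] flange ctr [258.49274439 178.36504774]
0.018 cap top ctr px [258.5363094  195.40435052] flange ctr [258.49274439 178.36504774]
```

Cap moved up by 2.75 px in the scene view against 2.9 predicted for 18 mm, which agrees with the end-stop force. Next I hover over the latch with the half-turned tool.

```bash
python3 - <<'E'
from h import *
print(goal([.425,.003,.30],-9.3))
E
```

```text
(array([  -3.4, -159.4,  -27. ]), array([17.24, -0.04,  0.46]))
```

{"method": "step_arm", "body": {"series": [[[-10, -10, -2], [-10, 0, 0]], [[-10, -20, -4], [-20, 0, 0]], [[-10, -30, -6], [-30, 0, 0]], [[-10, -40, -8], [-40, 0, 0]], [[-10, -50, -9], [-50, 0, 0]], [[-10, -60, -11], [-60, 0, 0]], [[-10, -70, -13], [-70, 0, 0]], [[-10, -80, -14], [-80, 0, 0]], [[-10, -90, -16], [-90, 0, 0]], [[-10, -100, -18], [-100, 0, 0]], [[-10, -110, -20], [-110, 0, 0]], [[-10, -120, -22], [-120, 0, 0]], [[-8, -130, -23], [-130, 0, 0]], [[-6, -140, -24], [-140, 0, 0]], [[-4, -150, -26], [-150, 0, 0]], [[-3, -159, -27], [-158, 0, 0]], [[-3, -159, -27], [-162.8, 0, 0]], [[-3, -159, -27], [-162.8, 0, 0]], [[-3, -159, -27], [-162.8, 0, 0]]]}}

```text
clock: 11.7
tool_pos: [0.4252, 0.003, 0.2992]
tcp_rot: [94.3, 89.5, 175.0]
force: [0.4, 0.1, 0.9]
finger_gap: 0.0855
```

```bash
python3 - <<'E'
from h import *
s=manip.state(); print(s["clock"],s["tool_pos"],s["joints"].round(1),Ro.from_euler('xyz',s["tcp_rot"],degrees=True).as_matrix().round(3))
C=cam("wrist"); im=eyes.snapshot("wrist"); cv2.imwrite("pics/w7.png",im[:,:,::-1])
for k,m in masks(im).items():
    for a,c,b in comps(m,25): print(k,a,c,b,[ray(C,c,z).round(4)[:2] for z in(.19,.2,.233)])
for th,z in(("latch_grip",.233),("pointer",.2),("band",.185)):
    for q in eyes.find_in(th,"wrist")[:2]: print(th,round(q["score"],2),np.round(q["uv"],1),ray(C,q["uv"],z).round(4))
E
```

```text
11.7 [0.42522352 0.00300311 0.29921264] [ 0.4 -1.9  0.7 93.1  0.   9.7] [[-0.009 -0.987  0.162]
 [ 0.001  0.162  0.987]
 [-1.     0.009 -0.001]]
red 45 [264.7 212.7] [263 207   4  13] [array([0.458 , 0.0037]), array([0.4544, 0.0041]), array([0.4425, 0.0053])]
yel 73 [270.2 195.6] [265 183   9  23] [array([0.4423, 0.0113]), array([0.4392, 0.0114]), array([0.4291, 0.0118])]
grn 279 [311.9 204.5] [306 193  13  24] [array([0.4572, 0.0484]), array([0.4536, 0.0472]), array([0.4418, 0.0433])]
wht 61889 [210.6  96.2] [  0   0 512 290] [array([ 0.3466, -0.0253]), array([ 0.3469, -0.0239]), array([ 0.3479, -0.0193])]
wht 1554 [381.5 170.9] [295 153 133  36] [array([0.4355, 0.1144]), array([0.4327, 0.1109]), array([0.4234, 0.0993])]
wht 557 [207.2 170.7] [199 154  18  34] [array([ 0.4097, -0.0414]), array([ 0.4078, -0.0394]), array([ 0.4015, -0.033 ])]
wht 1329 [179.6 210.1] [155 165  36  95] [array([ 0.4425, -0.0747]), array([ 0.4395, -0.0716]), array([ 0.4293, -0.0613])]
wht 1979 [360.8 204.2] [318 190  85  27] [array([0.4643, 0.0935]), array([0.4605, 0.0907]), array([0.4478, 0.0815])]
wht 1588 [225.6 204.1] [191 192  72  24] [array([ 0.4437, -0.031 ]), array([ 0.4406, -0.0294]), array([ 0.4303, -0.0241])]
wht 799 [288.  204.6] [267 193  40  23] [array([0.4537, 0.0264]), array([0.4502, 0.026 ]), array([0.4388, 0.0246])]
wht 85 [143.2 216. ] [140 205   7  23] [array([ 0.4427, -0.11  ]), array([ 0.4396, -0.1056]), array([ 0.4295, -0.0912])]
wht 186 [ 77.1 376.7] [ 68 368  19  16] [array([ 0.6142, -0.2308]), array([ 0.6051, -0.2222]), array([ 0.5751, -0.1938])]
latch_grip 0.59 [274.  171.3] [0.4103 0.0177 0.233 ]
pointer 0.74 [273.6 170.5] [0.417  0.0179 0.2   ]
band 0.9 [312.8 205.5] [0.4601 0.0498 0.185 ]
```

View pics/w7.png

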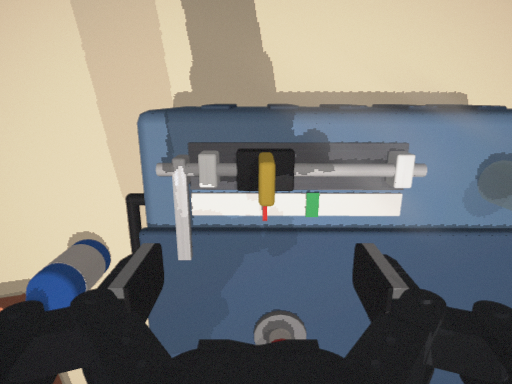

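Latch view: tab at columns 260–274 (top around row 195), carriage centre (265,170), pointer (265,213), band (312,204). Guide blocks put the rail at about carrier v = 0.410. The pull distance comes out near 45 mm, inside the stated 34–54 mm.

```bash
python3 - <<'E'
from h import *
print(goal([.4173,.0105,.187],-9.3))
W=cam("wrist");print("tab top/base px",proj(W,(.4173,.0105,.25)),proj(W,(.4173,.0105,.204)),"pointer",proj(W,(.4173+.0365,.0105-.006,.197)))
E
```

```text
(array([112.5,   8.3,   6.2]), array([ 0.01, -0.03, -0.48]))
tab top/base px [266.76713711 186.96201435] [265.3816463  172.85209039] pointer [264.94126312 210.55332476]
```

{"method": "step_arm", "body": {"series": [[[40, 6, 6], [0, 0, -0.5]], [[80, 7, 6], [0, 0, -0.5]], [[105, 7, 6], [0, 0, -0.5]], [[112, 7, 6], [0, 0, -0.5]], [[112, 7, 6], [0, 0, -0.5]]]}}

```text
clock: 12.52
tool_pos: [0.4186, 0.0101, 0.1879]
tcp_rot: [-140.9, 90.0, -60.2]
force: [0.5, 0.5, 0.8]
finger_gap: 0.0856
```

{"method": "step_arm", "body": {"series": [[[0, 0, 0], [0, 0, 0]], [[0, 0, 0], [0, 0, 0]], [[0, 0, 0], [0, 0, 0]], [[0, 0, 0], [0, 0, 0]], [[0, 0, 0], [0, 0, 0]], [[0, 0, 0], [0, 0, 0]]], "grip": 0, "force": 60}}

```text
clock: 13.28
tool_pos: [0.4188, 0.0103, 0.1882]
tcp_rot: [-87.8, 89.9, -7.1]
force: [0.1, 1.4, 2.1]
finger_gap: 0.0106
```

```bash
cat >> h.py <<'E'
def look(tag):
    s=manip.state(); C=cam("wrist"); im=eyes.snapshot("wrist"); cv2.imwrite(f"pics/{tag}.png",im[:,:,::-1])
    u=np.array([.1616,.9869]); print(s["clock"],s["tool_pos"].round(4),"tcp u",(u@s["tool_pos"][:2]).round(4),s["force"].round(1),s["finger_gap"].round(4))
    for k,z in(("red",.197),("yel",.24),("grn",.186)):
        for a,c,b in comps(masks(im)[k],15): print(k,a,c,b,"u",(u@ray(C,c,z)[:2]).round(4))
    return im
E
python3 -c "
from h import *
look('w8')"
```

```text
Traceback (most recent call last):
  File "h.py", line 36, in look
    u=np.array([.1616,.9869]); print(s["clock"],s["tool_pos"].round(4),"tcp u",(u@s["tool_pos"][:2]).round(4),s["force"].round(1),s["finger_gap"].round(4))
                                                                                                                                  ^^^^^^^^^^^^^^^^^^^^^
AttributeError: 'float' object has no attribute 'round'
```

Tab gripped (gap 10.6 mm, reading about 1.4 mm low just as on the cap). I'll pull 38 mm first, then measure.

{"method": "step_arm", "body": {"series": [[[0, 0, 5], [0, 0, 0]], [[0, 0, 10], [0, 0, 0]], [[0, 0, 16], [0, 0, 0]], [[0, 0, 22], [0, 0, 0]], [[0, 0, 28], [0, 0, 0]], [[0, 0, 34], [0, 0, 0]], [[0, 0, 38], [0, 0, 0]], [[0, 0, 38], [0, 0, 0]], [[0, 0, 38], [0, 0, 0]]]}}

```text
clock: 14.45
tool_pos: [0.4246, 0.0453, 0.1882]
tcp_rot: [-164.6, 89.6, -84.0]
force: [-1.0, -11.0, 4.4]
finger_gap: 0.011
```

```bash
sed -i 's/s\["finger_gap"\].round(4)/round(s["finger_gap"],4)/' h.py; python3 -c "
from h import *
im=look('w8')
cv2.imwrite('pics/w8c.png',cv2.resize(im[120:260,170:370,::-1],None,fx=4,fy=4,interpolation=cv2.INTER_CUBIC))"
```

```text
14.45 [0.4246 0.0453 0.1882] tcp u 0.1133 [ -1.  -11.    4.4] 0.011
yel 32 [258.2 210.5] [252 206  13  11] u 0.1135
yel 381 [258.3 251. ] [243 227  29  52] u 0.1135
yel 20 [262.4 275.2] [258 272  10   9] u 0.1153
yel 15 [267.8 280.1] [266 276   5   9] u 0.1176
yel 42 [261.  289.2] [255 284  13  11] u 0.1147
yel 139 [255.8 299.7] [246 286  22  24] u 0.1124
```

View pics/w8c.png

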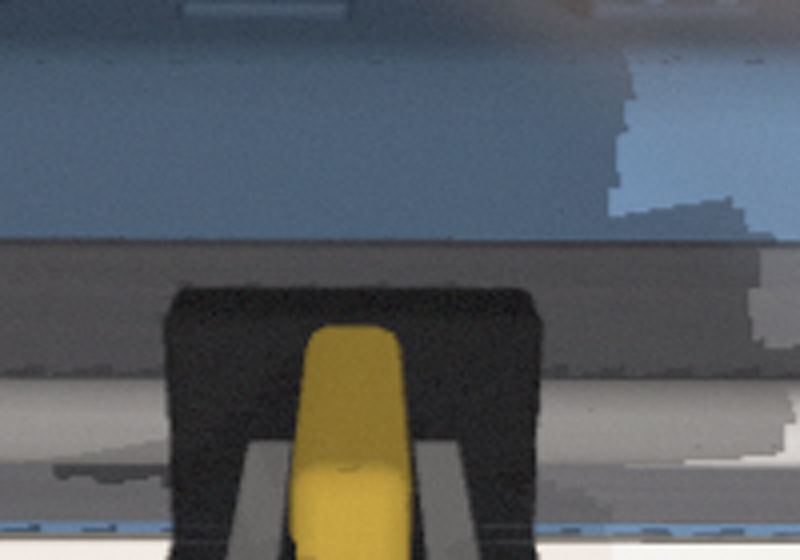

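```bash
python3 - <<'E'
from h import *
u=np.array([.1616,.9869]); c=eyes.calibration("wrist"); K=c["mtx"]
P={"w1":([.58607254,-.04361046,.33042102],[-177.59500606,88.11290806,87.15722173]),"w2":([.58951736,-.00110966,.29157274],[76.30780548,89.88650137,-5.74316708]),"w5":([.58723872,-.00180058,.29649019],[-106.0,89.7,171.9]),"w7":([.42522352,.00300311,.29921264],[94.3,89.5,175.0])}
for n in["w1","w2","w5","w7","top0","scene0"]:
    im=cv2.imread(f"pics/{n}.png")[:,:,::-1].copy()
    if n in P:
        T=np.eye(4);T[:3,:3]=Ro.from_euler('xyz',P[n][1],degrees=True).as_matrix();T[:3,3]=P[n][0]; M=np.linalg.inv(T@c["T_tool_cam"]); C=K,M[:3,:3],M[:3,3]
    else: C=cam(n[:-1])
    M=masks(im); hsv=cv2.cvtColor(im,cv2.COLOR_RGB2HSV)
    g=[q for q in comps(M["grn"],10) if abs(u@ray(C,q[1],.186)[:2]-.1226)<.02]
    r=[q for q in comps(M["red"],3) if abs(u@ray(C,q[1],.197)[:2]-.0777)<.015 and ray(C,q[1],.197)[0]<.5]
    for q in r+g: print(n,q[0],q[1],[(u@ray(C,q[1],z)[:2]).round(4) for z in(.182,.19,.198)],"v",(np.array([.9869,-.1616])@ray(C,q[1],.19)[:2]).round(4))
ims=eyes.snapshot("scene"); cv2.imwrite("pics/s9.png",ims[:,:,::-1]); C=cam("scene")
for k in("red","grn","yel"):
  for q in comps(masks(ims)[k],3):
    p=ray(C,q[1],.19)
    if abs(p[0]-.46)<.08 and abs(p[1])<.12: print("scene now",k,q[0],q[1],(u@p[:2]).round(4))
cv2.imwrite('pics/s9c.png',cv2.resize(ims[135:215,180:280,::-1],None,fx=7,fy=7,interpolation=cv2.INTER_CUBIC))
E
```

```text
w1 72 [229.3 295.3] [np.float64(0.0795), np.float64(0.0788), np.float64(0.0781)] v 0.4375
w1 197 [191.6 281.4] [np.float64(0.1239), np.float64(0.1221), np.float64(0.1203)] v 0.4516
w2 90 [231.4 317.6] [np.float64(0.0765), np.float64(0.0776), np.float64(0.0787)] v 0.4369
w2 242 [190.9 293.7] [np.float64(0.1238), np.float64(0.1236), np.float64(0.1233)] v 0.4518
w5 87 [231.6 310.9] [np.float64(0.0768), np.float64(0.0779), np.float64(0.0789)] v 0.4373
w5 235 [191.7 287.7] [np.float64(0.1239), np.float64(0.1237), np.float64(0.1234)] v 0.4518
w7 45 [264.7 212.7] [np.float64(0.0778), np.float64(0.0777), np.float64(0.0775)] v 0.4515
w7 279 [311.9 204.5] [np.float64(0.1231), np.float64(0.1217), np.float64(0.1203)] v 0.4433
top0 3 [272. 231.] [np.float64(0.0783), np.float64(0.0784), np.float64(0.0785)] v 0.4485
top0 35 [254. 228.] [np.float64(0.1238), np.float64(0.1236), np.float64(0.1234)] v 0.4466
scene0 6 [213.8 172.2] [np.float64(0.0804), np.float64(0.0783), np.float64(0.0762)] v 0.4283
scene0 15 [227.1 171.1] [np.float64(0.122), np.float64(0.1196), np.float64(0.1172)] v 0.4502
scene now red 9 [223.6 169. ] 0.114
scene now grn 13 [227.3 171.2] 0.12
scene now yel 28 [219.8 158.7] 0.1258
```

View pics/s9c.png

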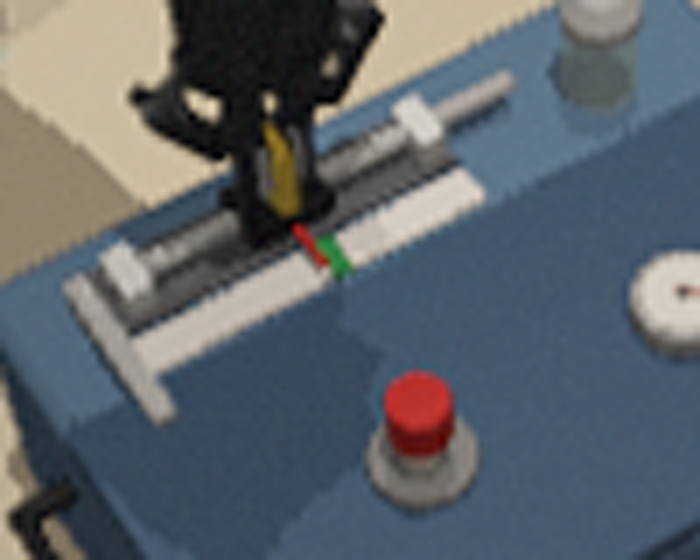

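Pointer just short of the green band, vent cap plainly up. Five independent views put band minus home at 45.4–45.6 mm. I've moved 35.5 mm (scene check 35.7), so 10 mm remain, plus about 2.9 mm of arm give against the spring.

{"method": "step_arm", "body": {"series": [[[0, 0, 4], [0, 0, 0]], [[0, 0, 7], [0, 0, 0]], [[0, 0, 10], [0, 0, 0]], [[0, 0, 12.5], [0, 0, 0]], [[0, 0, 12.5], [0, 0, 0]], [[0, 0, 12.5], [0, 0, 0]], [[0, 0, 12.5], [0, 0, 0]]]}}

```text
clock: 15.42
tool_pos: [0.4263, 0.0549, 0.1882]
tcp_rot: [-169.6, 89.3, -89.0]
force: [-2.0, -12.5, 5.0]
finger_gap: 0.0107
```

```bash
python3 - <<'E'
from h import *
u=np.array([.1616,.9869]); look("w10")
C=cam("scene"); ims=eyes.snapshot("scene"); cv2.imwrite("pics/s10.png",ims[:,:,::-1])
for k in("red","grn","yel"):
  for q in comps(masks(ims)[k],3):
    p=ray(C,q[1],.19)
    if abs(p[0]-.46)<.08 and abs(p[1])<.12: print("scene now",k,q[0],q[1],(u@p[:2]).round(4))
cv2.imwrite('pics/s10c.png',cv2.resize(ims[150:190,200:250,::-1],None,fx=14,fy=14,interpolation=cv2.INTER_CUBIC))
s=manip.state();print(s["clock"],(u@s["tool_pos"][:2]),s["force"])
E
```

```text
15.425 [0.4263 0.0549 0.1882] tcp u 0.1231 [ -2.  -12.5   5. ] 0.0107
yel 30 [261.2 225.1] [256 221  12  10] u 0.1248
yel 36 [250.1 230.7] [245 226  12   9] u 0.1202
yel 71 [263.8 239.6] [256 232  16  14] u 0.1259
yel 100 [249.1 247.9] [242 235  15  29] u 0.1197
yel 153 [263.2 257.6] [253 244  19  36] u 0.1257
yel 25 [256.4 268.6] [252 264   9  10] u 0.1228
yel 24 [260.6 282.2] [258 279   7   8] u 0.1246
yel 197 [256.5 297.2] [245 280  25  30] u 0.1227
scene now red 8 [225.9 167.8] 0.1234
scene now grn 9 [227.  171.6] 0.1182
scene now yel 28 [222.4 158. ] 0.1352
15.525 0.12310396394712037 [ -2.26641015 -11.92322221   5.12721093]
```

View pics/s10c.png

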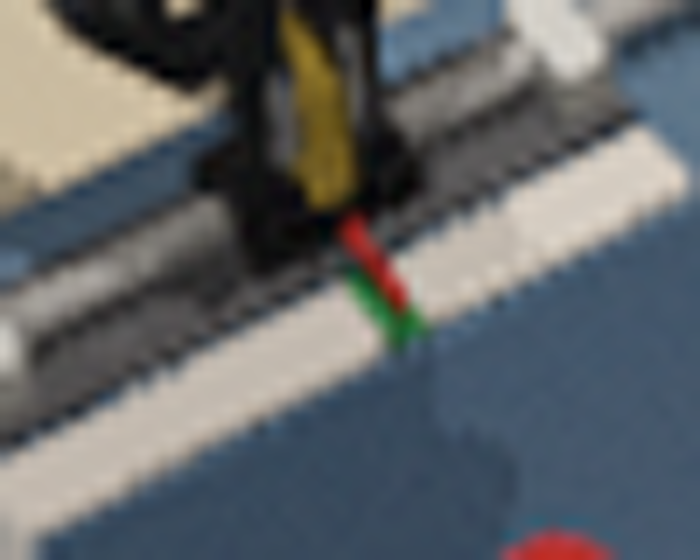

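The pointer stands over the band: 45.3 mm of TCP travel and 45.1 mm by the scene view, against 45.5 mm needed. The roughly 3 mm it appears to sit right of centre matches the parallax of a pointer about 12 mm above the strip, and it is steady. I'm handing in while holding.

```bash
python3 -c "
from h import *
print(manip.job_done())
s=manip.state();print(s['clock'],s['tool_pos'],s['force'],s['finger_gap'])"
```

```text
the job is handed in; nothing more can be done
None
the job is handed in; nothing more can be done
```

The vent cap is up and left open, and the latch is held with its pointer over the green band. I handed the job in at about 15.5 s, still gripping the tab; no verdict was reported.

- **Vent cap:** I pulled it up until the end stop. The force rose to 22 N with no further travel, well above the 5 N catch. The scene camera showed about 17 mm of rise and the gripper itself travelled about 16 mm, both a little under the nominal 18 mm. The last pictures still show the cap up.
- **Latch:** Several views put the band centre 45.5 mm from the pointer's home. The tab had moved 45.3 mm by the arm and 45.1 mm by the scene camera, so the pointer should be within about 0.5 mm of centre. In the last picture it looks slightly off to one side. That fits a camera looking at an angle at a pointer standing above the strip. The arm was holding about 12.5 N against the spring.
- **Tub, bottle and shaker:** I did not touch them, but I made no separate final check of their positions.

Two things went differently from plan:
- **Joint 6 limit:** joint 6 reached its limit on the first approach, so I turned the gripper half round for the latch.
- **First grasp missed:** the fingers closed on nothing just above the cap, because the real fingertips sit about 26 mm behind the stated tool point. I lowered the grasp 20 mm and it held.

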